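Shut the red air valve under the sliding cover

TASK

Push the green cover of the air manifold box all the way aside to its stop so that the valves are uncovered, then push the red valve handle with the white band fully shut, to its stop. Leave the blue valve handle as it is, and do not pick up or shift the jar, the wrench or the steel tube offcut. Finish with the cover still fully aside and the red handle shut.

Things in the scene. Friction and masses are not known exactly. Their poses are not given: they have to be found in the camera images.
- box: Grey low steel box fixed on the bench, 190 (x) x 520 (y) x 77 mm high over its rails. Origin under its centre, on the bench; x away from the robot, y along its length to the left; turned up to 0.25 rad. The left half is the open valve bay (y 4 to 245, x -77 to 77 mm; walls 66, partition on the right 62, floor 7 mm high). The right half is closed; the cover parks on it.
- cover (a joint): How far the green cover has slid along the box's -y, in m: 0 over the valve bay, 0.245 at its stop, fully aside. Starts between 0 and 0.03, cannot be lifted, slides with about 3 N of friction and stays where left. The cover is a plate 166 (x) by 250 mm (y), underside 67 and top 71 mm above the bench, with a raised ribbed block on its middle.
- cover_face (a point): Centre of the left (+y) side face of the cover's raised block, 82 mm above the bench; moves with the cover. The block is green with black ribs on top, 110 (x) by 100 (y) mm, from 71 to 93 mm above the bench. Pushing this face along the box's -y opens the cover.
- red_lever (a joint): Angle of the red valve handle, in rad: 0 open (pointing along the box's -x, in line with its pipe), 1.571 shut at its stop (pointing along the box's +y, square across the pipe); it turns clockwise seen from above. It starts between 0 and 0.3, needs about 0.12 N m and stays where it is left.
- red_pivot (a point): On the vertical turning axis of the red handle, 51 mm above the bench, at x = 25 and y = 70 or 165 mm in the box's frame. The handle is a straight bar with a white band near its free end, 14 mm wide, 70 mm long from the axis, from 42 to 60 mm above the bench. Below it are a pipe along the box's x (top 27 mm above the bench) and a valve body 28 mm wide (top 31 mm).
- red_tip (a point): Middle of the free end of the red handle, 70 mm from its turning axis, 51 mm above the bench.
- blue_lever (a joint): Angle of the blue valve handle, same shape and meaning as the red one (no white band); starts between 0 and 0.3; must be left as it is.
- blue_tip (a point): Middle of the free end of the blue handle, 70 mm from its turning axis, 51 mm above the bench.
- blue_pivot (a point): On the vertical turning axis of the blue handle, 51 mm above the bench, in the other of the two valve places.
- offcut_mid (a point): Centre of a loose offcut of dark square steel tube, 40 by 40 mm, 130 mm long (its y), lying in front of the box.
- jar_mid (a point): Centre of a loose glass jar with an orange cap, 60 mm across and 95 mm high, standing beyond the left end of the box.
- wrench: Loose steel wrench, 180 mm long, lying flat behind the box; origin under its middle, its length along its x.

How it is judged:
By the outcome, as a careful person would: the job done as asked, in the order asked, and still so for the second after the job is handed in, with the robot touching nothing.
It also fails if it takes over 45 s, if anything falls off the work surface, if the arm or the gripper's body presses on something with over 40 N, if the wrist force passes 120 N, or if a joint passes its speed limit or range.

ROBOT

A 6-joint arm with a two-finger parallel gripper is mounted at the origin on the work surface. World frame = base frame: x ahead of the robot, y to its left, z up, the work surface at z = 0. Lengths are in m, angles in degrees, forces in N, time in s.
With the tool pointing down it reaches from about 0.3 to 0.95 m from the base axis. Payload 3.1 kg.
Tool frame: the origin (TCP) lies at the very end of the fingers, on their centre line; the grasp point (between the pads) lies 19 mm behind it (grip_point_offset is the distance from the TCP to the grasp point, in m); z points along the fingers, y is the direction in which the jaws open and shut (so a half turn about z gives the same grasp; the last joint's range is limited). The gripper opens to 85 mm and grips with 20 to 120 N. Pads are 22 mm wide; open, the fingers measure 114 mm over their backs; the gripper's body (76 mm by 85 mm) begins 54 mm behind the grasp point. The pads swing forward as they close: fully open they stand 13 mm farther back than shut.
Start: joints at [-81.114, 17.653, 93.61, -0, 68.738, -3.994], TCP at [0.139, -0.609, 0.231] pointing down, gripper open.
Joint ranges: [-175.34, 175.34], [-45.06, 112.39], [2.9, 150.54], [-68.45, 248.45], [3.09, 151.38], [-168.51, 168.51]. Speed limits (degrees/s): [159.86, 159.86, 180, 180, 180, 180].

INTERFACE

Orientations are given as a 3x3 rotation matrix whose columns are the frame's x, y, z axes.
In Python, from plant import sense, capture, camera_model, close_job, grip_point_offset gives the robot as it stands.
- The arm moves only by the tool arm_command, never from a script. Its argument "targets" is a list of rows, each an object with "offset": the shift along the tool's x, y, z as a fraction of full scale, a list of three; "turn": the turn, a rotation vector about the tool's x, y, z as a fraction of full scale, a list of three. In form: [{"offset": [x, y, z], "turn": [rx, ry, rz]}, ...]. A call has 1 to 5 rows; each row is the pose to reach, as a shift and turn from the pose commanded when the call began, along the tool's axes at that moment, turning the shorter way round; what a row does not reach only later rows make up. Full scale, the value 1, is 0.25 m for a shift and pi rad for a turn. A row lasts 1/12 s, in which the tool goes at most 41.7 mm and 7.16 degrees, less where a joint would pass 70% of its speed; a pose out of reach is approached as far as the arm can. A call with a number of a shift or a turn outside -1 to 1 is refused whole. A call with a gripper value outside its range is refused whole. "gripper" is the opening, from -1 (shut) to 1 (fully open), set as the call begins (left out, the last holds). The fingers move at their own pace and stop on an object; "newtons" is the grip in N (left out, the last holds). Time passes only in rows, so rows that repeat a pose let the fingers close. It gives the time, the measured TCP pose, the force and the opening at its end, in the units of the state.
- sense(): the state, without advancing time (a new reading comes with each control period).
- capture(name): name is "scene" or "top"; returns the picture (480x640x3 uint8, red, green, blue); there is no depth.
- camera_model(name): a dict with "K" (3x3 intrinsics, pixels), "R" (3x3) and "t" (3): a world point X has camera coordinates R X + t. Camera axes: x right, y down, z forward; pixel columns grow to the right and rows downward; lengths in m; the calibration is good to about 2 mm. A picture is of the moment at which its call begins. camera_model takes no time and is no camera call.
- close_job(): hands the job in, once; it reports no verdict.
The state is a dict: "t": time; "joints": joint angles; "joint_vel": joint speeds; "joint_torque": joint torques, N m; "ee_pos": TCP position; "orientation": TCP orientation; "force": force on the tool from outside, world axes, zero at the start; "wrist_torque": the same for the moment, N m; "opening": opening from 0.0 (shut) to 1.0 (fully open).
Only numpy, scipy, OpenCV 4.12 (cv2) and the standard library are available. Lean on these libraries where they do the work, as an engineer would, in place of code of your own. Each camera call takes 0.05 s, during which the arm holds its last target. There are 200 camera calls.

## Working session

There is one attempt and no reset: what is moved stays moved. The work goes in short steps, Python scripts to look and compute and a tool call to move; the robot and the scene stay as the last step left them, time stands still between calls to the robot, and variables do not carry over. Pictures are saved under pics/ and viewed, about 8 in all and at most 12, crops included, and the job is handed in when it is done.

Besides the shell and the picture viewer there is one more tool, called after ">>>" as name([rows], argument=value, ...), one row to a line, values as JSON. arm_command: Moves the arm, as the interface text tells. Shift numbers are shares of 0.25 m and turn numbers shares of pi rad, none past 1 either way. Its arguments: {"type":"object","properties":{"targets":{"type":"array","items":{"type":"object","properties":{"offset":{"type":"array","items":{"type":"number","minimum":-1,"maximum":1}},"turn":{"type":"array","items":{"type":"number","minimum":-1,"maximum":1}}}}},"gripper":{"type":"number"},"newtons":{"type":"number"}},"required":["targets"]}

```bash
mkdir -p pics; ls; python3 - <<'E'
from plant import *
import cv2,numpy as np
for n in("scene","top"):
    cv2.imwrite(f"pics/{n}0.png",capture(n)[:,:,::-1]); m=camera_model(n); R=np.array(m["R"]);print(n,np.round(m["K"],1).tolist(),np.round(R,3).tolist(),np.round(-R.T@np.array(m["t"]),3))
s=sense();print(s["t"],np.round(s["ee_pos"],4),np.round(s["orientation"],3).tolist(),s["opening"])
E
```

```text
pics
scene [[553.0, 0.0, 313.3], [0.0, 553.0, 241.9], [0.0, 0.0, 1.0]] [[-0.819, 0.573, -0.018], [0.335, 0.454, -0.825], [-0.465, -0.682, -0.564]] [0.964 0.738 0.564]
top [[476.7, 0.0, 312.9], [0.0, 476.7, 235.7], [0.0, 0.0, 1.0]] [[0.015, -1.0, 0.025], [-0.992, -0.018, -0.128], [0.129, -0.023, -0.991]] [0.444 0.142 0.963]
0.1 [ 0.1392 -0.6085  0.2302] [[0.975, 0.223, -0.0], [0.223, -0.975, 0.002], [0.0, -0.002, -1.0]] 1.0004281505996964
```

View pics/scene0.png

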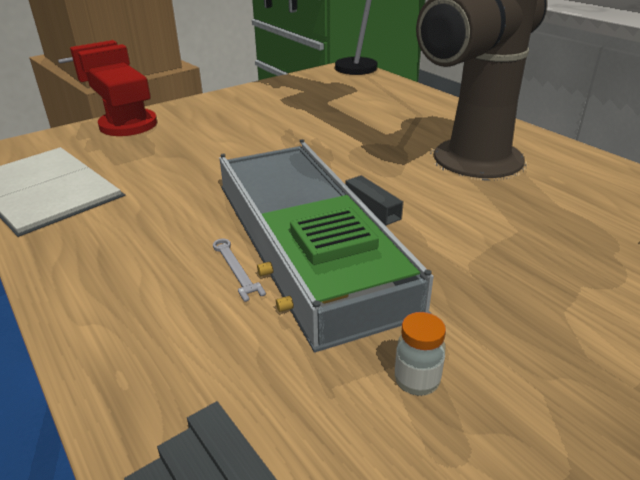

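View pics/top0.png

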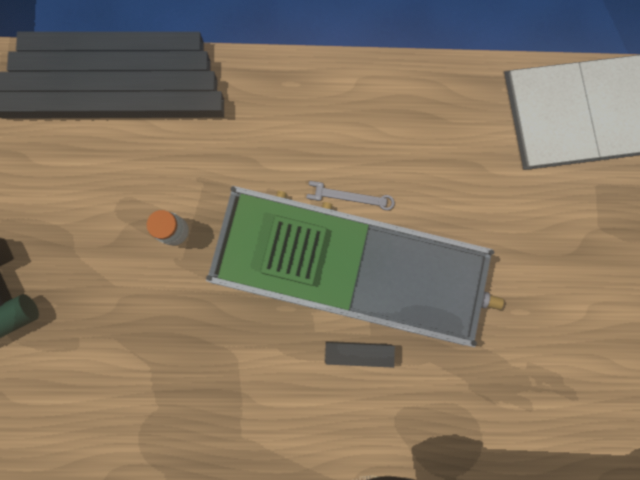

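The scene view shows the green cover over the left half of the box with the jar beyond its left end. In the top view the box corners are at about (236,189), (491,252), (474,343) and (211,279). The jar is at (165,226) and the offcut at (360,354).

```bash
cat > h.py <<'E'
import numpy as np, cv2
from plant import *
def ray(cam,uv,z):
    m=camera_model(cam);K,R,t=(np.array(m[k]) for k in("K","R","t"))
    c=-R.T@t; uv=np.atleast_2d(np.array(uv,float))
    d=np.c_[uv,np.ones(len(uv))]@np.linalg.inv(K).T@R
    return c+d*((z-c[2])/d[:,2])[:,None]
def proj(cam,X):
    m=camera_model(cam);K,R,t=(np.array(m[k]) for k in("K","R","t"))
    p=(np.atleast_2d(X)@R.T+t)@K.T; return p[:,:2]/p[:,2:]
def go(P,R=None,full=.25):
    """offset in tool units from present measured pose to world P"""
    s=sense(); return np.round(np.array(s["orientation"]).T@(np.array(P)-s["ee_pos"])/full,3)
E
python3 - <<'E'
from h import *
im=cv2.imread("pics/top0.png");hsv=cv2.cvtColor(im,cv2.COLOR_BGR2HSV)
c=ray("top",[(236,189),(491,252),(474,343),(211,279)],.077)[:,:2]
print(c.round(3).tolist());ctr=c.mean(0);d=(c[0]+c[3]-c[1]-c[2]);print("centre",ctr.round(4),"yaw",np.arctan2(-d[0],d[1]),"len",np.linalg.norm(d)/2)
g=cv2.inRange(hsv,(45,80,40),(80,255,255));g[:, :180]=0
n,l,st,_=cv2.connectedComponentsWithStats(g);k=1+st[1:,4].argmax()
pts=np.argwhere(l==k)[:,::-1];w=ray("top",pts,.071)[:,:2]
r=cv2.minAreaRect(w.astype(np.float32)*1000);print("green",r)
q=cv2.boxPoints(r)/1000
yaw=np.arctan2(-d[0],d[1]);B=np.array([[np.cos(yaw),-np.sin(yaw)],[np.sin(yaw),np.cos(yaw)]])
print("green in box",((q-ctr)@B).round(3).tolist())
blk=ray("top",[(271,215),(328,228),(317,285),(259,271)],.093)[:,:2];print("block in box",((blk-ctr)@B).round(3).tolist())
o=ray("top",[(326,342),(394,346),(393,367),(326,364)],.04)[:,:2];print("offcut",o.round(3).tolist())
j=ray("top",[(162,224)],.095);print("jar",j.round(3))
print("wrench",ray("top",[(310,192),(395,203)],.005).round(3).tolist())
E
```

```text
[[0.646, 0.268], [0.534, -0.215], [0.366, -0.178], [0.475, 0.308]]
centre [0.5054 0.0457] yaw -0.22428150449134754 len 0.49647679785697285
green ((531.372802734375, 157.56210327148438), (250.0324249267578, 162.57313537597656), 77.00102233886719)
green in box [[-0.081, -0.01], [0.081, -0.01], [0.082, 0.24], [-0.08, 0.24]]
block in box [[0.053, 0.17], [0.054, 0.062], [-0.052, 0.057], [-0.053, 0.165]]
offcut [[0.361, 0.092], [0.355, -0.037], [0.316, -0.035], [0.32, 0.092]]
jar [[0.574 0.398 0.095]]
wrench [[0.659, 0.127, 0.005], [0.639, -0.048, 0.005]]
```

>>> arm_command([
  {"offset": [0.474, -0.593, 0], "turn": [0, 0, 0.143]},
  {"offset": [0.474, -0.593, 0], "turn": [0, 0, 0.143]},
  {"offset": [0.474, -0.593, 0], "turn": [0, 0, 0.143]},
  {"offset": [0.474, -0.593, 0], "turn": [0, 0, 0.143]},
  {"offset": [0.474, -0.593, 0], "turn": [0, 0, 0.143]},
], gripper=-1, newtons=40)

```text
t: 0.52
ee_pos: [0.2225, -0.4339, 0.2301]
orientation: [[0.975, -0.224, -0.0], [-0.224, -0.975, 0.004], [-0.001, -0.004, -1.0]]
force: [0.1, 0.6, -0.3]
opening: 0.301
```

>>> arm_command([
  {"offset": [0.167, -0.74, 0], "turn": [0, 0, 0]},
  {"offset": [0.167, -0.74, 0], "turn": [0, 0, 0]},
  {"offset": [0.167, -0.74, 0], "turn": [0, 0, 0]},
  {"offset": [0.167, -0.74, 0], "turn": [0, 0, 0]},
  {"offset": [0.167, -0.74, 0], "turn": [0, 0, 0]},
])

```text
t: 0.93
ee_pos: [0.3039, -0.2634, 0.2306]
orientation: [[0.975, -0.221, -0.0], [-0.221, -0.975, 0.003], [-0.001, -0.002, -1.0]]
force: [-0.8, -0.2, -0.0]
opening: 0.002
```

>>> arm_command([
  {"offset": [0.167, -0.74, 0], "turn": [0, 0, 0]},
  {"offset": [0.167, -0.74, 0], "turn": [0, 0, 0]},
  {"offset": [0.167, -0.74, 0], "turn": [0, 0, 0]},
  {"offset": [0.167, -0.74, 0], "turn": [0, 0, 0]},
  {"offset": [0.167, -0.74, 0], "turn": [0, 0, 0]},
])

```text
t: 1.35
ee_pos: [0.3861, -0.0927, 0.2312]
orientation: [[0.975, -0.22, 0.001], [-0.22, -0.975, 0.002], [0.0, -0.002, -1.0]]
force: [-0.0, -0.5, -0.0]
opening: -0.003
```

>>> arm_command([
  {"offset": [0.167, -0.74, 0], "turn": [0, 0, 0]},
  {"offset": [0.167, -0.74, 0], "turn": [0, 0, 0]},
  {"offset": [0.167, -0.74, 0], "turn": [0, 0, 0]},
  {"offset": [0.167, -0.74, 0], "turn": [0, 0, 0]},
  {"offset": [0.167, -0.74, 0], "turn": [0, 0, 0]},
])

```text
t: 1.77
ee_pos: [0.4684, 0.0786, 0.2312]
orientation: [[0.975, -0.22, 0.001], [-0.22, -0.975, 0.002], [0.001, -0.002, -1.0]]
force: [0.1, -0.4, -0.2]
opening: -0.002
```

>>> arm_command([
  {"offset": [0.167, -0.74, 0], "turn": [0, 0, 0.002]},
  {"offset": [0.167, -0.74, 0], "turn": [0, 0, 0.002]},
  {"offset": [0.167, -0.74, 0], "turn": [0, 0, 0.002]},
  {"offset": [0.167, -0.74, 0], "turn": [0, 0, 0.002]},
  {"offset": [0.167, -0.74, 0], "turn": [0, 0, 0.002]},
])

```text
t: 2.18
ee_pos: [0.5503, 0.2499, 0.2308]
orientation: [[0.974, -0.227, 0.001], [-0.227, -0.974, 0.002], [0.0, -0.002, -1.0]]
force: [0.1, 0.5, 0.3]
opening: 0.003
```

>>> arm_command([
  {"offset": [0, 0, 0.15], "turn": [0, 0, 0]},
  {"offset": [0, 0, 0.3], "turn": [0, 0, 0]},
  {"offset": [0, 0, 0.4], "turn": [0, 0, 0]},
  {"offset": [0, 0, 0.48], "turn": [0, 0, 0]},
  {"offset": [0, 0, 0.48], "turn": [0, 0, 0]},
])

```text
t: 2.6
ee_pos: [0.5444, 0.2443, 0.1052]
orientation: [[0.973, -0.228, -0.011], [-0.228, -0.974, -0.004], [-0.01, 0.007, -1.0]]
force: [-1.3, -0.2, -0.4]
opening: -0.003
```

```bash
python3 - <<'E'
from h import *
a=capture("scene")[150:400,180:480,::-1];b=capture("top")[150:350,180:420,::-1]
a=cv2.resize(a,(600,500));b=cv2.resize(b,None,fx=2.5,fy=2.5)
cv2.imwrite("pics/a1.png",a);cv2.imwrite("pics/b1.png",b);s=sense();print(s["ee_pos"],s["force"])
E
```

```text
[0.54842467 0.24563532 0.11030834] [-0.29644122 -0.09190803  1.31863179]
```

View pics/a1.png

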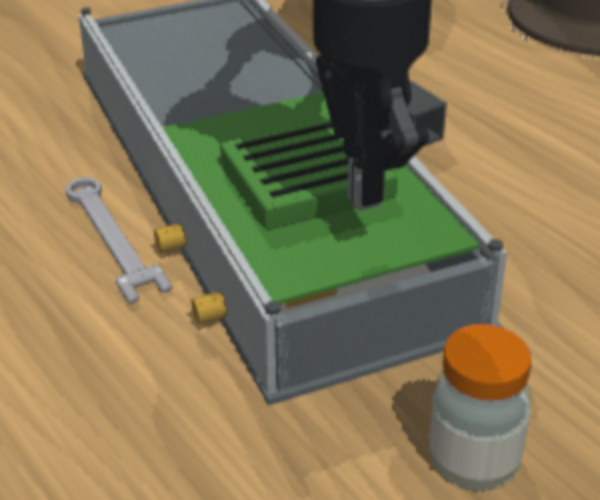

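The closed fingers stand above the cover, left of the block face (near (370,200) in the crop), clear of the jar and rails. Lower to 81 mm and start the push.

>>> arm_command([
  {"offset": [0, 0, 0.05], "turn": [0, 0, 0]},
  {"offset": [0, 0, 0.09], "turn": [0, 0, 0]},
  {"offset": [0, 0, 0.117], "turn": [0, 0, 0]},
  {"offset": [0, 0, 0.117], "turn": [0, 0, 0]},
])

```text
t: 3.03
ee_pos: [0.5481, 0.2454, 0.0806]
orientation: [[0.973, -0.229, -0.002], [-0.229, -0.973, -0.001], [-0.002, 0.001, -1.0]]
force: [-0.4, 0.5, -0.3]
opening: 0.0
```

>>> arm_command([
  {"offset": [0, 0.04, 0], "turn": [0, 0, 0]},
  {"offset": [0, 0.08, 0], "turn": [0, 0, 0]},
  {"offset": [0, 0.12, 0], "turn": [0, 0, 0]},
  {"offset": [0, 0.16, 0], "turn": [0, 0, 0]},
  {"offset": [0, 0.2, 0], "turn": [0, 0, 0]},
])

```text
t: 3.45
ee_pos: [0.5382, 0.1969, 0.0826]
orientation: [[0.973, -0.23, 0.002], [-0.23, -0.973, 0.002], [0.001, -0.002, -1.0]]
force: [0.6, 3.9, -0.2]
opening: -0.001
```

>>> arm_command([
  {"offset": [0, 0.06, 0], "turn": [0, 0, 0]},
  {"offset": [0, 0.13, 0], "turn": [0, 0, 0]},
  {"offset": [0, 0.2, 0], "turn": [0, 0, 0]},
  {"offset": [0, 0.27, 0], "turn": [0, 0, 0]},
  {"offset": [0, 0.34, 0], "turn": [0, 0, 0]},
])

```text
t: 3.87
ee_pos: [0.5191, 0.1136, 0.0827]
orientation: [[0.973, -0.229, 0.003], [-0.229, -0.973, 0.001], [0.003, -0.002, -1.0]]
force: [2.5, 3.4, -0.7]
opening: 0.002
```

>>> arm_command([
  {"offset": [0, 0.06, 0], "turn": [0, 0, 0]},
  {"offset": [0, 0.12, 0], "turn": [0, 0, 0]},
  {"offset": [0, 0.18, 0], "turn": [0, 0, 0]},
  {"offset": [0, 0.24, 0], "turn": [0, 0, 0]},
  {"offset": [0, 0.28, 0], "turn": [0, 0, 0]},
])

```text
t: 4.28
ee_pos: [0.5031, 0.0448, 0.0828]
orientation: [[0.973, -0.23, 0.003], [-0.23, -0.973, 0.0], [0.003, -0.001, -1.0]]
force: [2.6, 3.4, 0.8]
opening: -0.006
```

>>> arm_command([
  {"offset": [0, 0.03, 0], "turn": [0, 0, 0]},
  {"offset": [0, 0.06, 0], "turn": [0, 0, 0]},
  {"offset": [0, 0.09, 0], "turn": [0, 0, 0]},
  {"offset": [0, 0.12, 0], "turn": [0, 0, 0]},
])

```text
t: 4.62
ee_pos: [0.4966, 0.0166, 0.0827]
orientation: [[0.974, -0.228, 0.002], [-0.228, -0.974, -0.0], [0.002, -0.001, -1.0]]
force: [3.5, 2.9, 2.7]
opening: 0.001
```

>>> arm_command([
  {"offset": [0, 0.02, 0], "turn": [0, 0, 0]},
  {"offset": [0, 0.04, 0], "turn": [0, 0, 0]},
  {"offset": [0, 0.06, 0], "turn": [0, 0, 0]},
  {"offset": [0, 0.07, 0], "turn": [0, 0, 0]},
])

```text
t: 4.95
ee_pos: [0.4916, -0.0004, 0.0822]
orientation: [[0.974, -0.229, 0.0], [-0.229, -0.974, -0.0], [0.0, 0.0, -1.0]]
force: [2.6, 2.5, 3.6]
opening: 0.0
```

>>> arm_command([
  {"offset": [0, 0.01, 0], "turn": [0, 0, 0]},
  {"offset": [0, 0.02, 0], "turn": [0, 0, 0]},
])

```text
t: 5.12
ee_pos: [0.4905, -0.0049, 0.0822]
orientation: [[0.974, -0.229, 0.0], [-0.229, -0.974, 0.0], [0.0, -0.0, -1.0]]
force: [4.1, 2.9, 3.7]
opening: -0.002
```

>>> arm_command([
  {"offset": [0, 0.01, 0], "turn": [0, 0, 0]},
  {"offset": [0, 0.02, 0], "turn": [0, 0, 0]},
])

```text
t: 5.28
ee_pos: [0.4902, -0.0066, 0.0823]
orientation: [[0.973, -0.233, 0.002], [-0.233, -0.973, 0.007], [0.001, -0.007, -1.0]]
force: [6.2, 19.5, 3.5]
opening: -0.003
```

>>> arm_command([
  {"offset": [0, 0.01, 0], "turn": [0, 0, 0]},
  {"offset": [0, 0.015, 0], "turn": [0, 0, 0]},
])

```text
t: 5.45
ee_pos: [0.4902, -0.0069, 0.0824]
orientation: [[0.972, -0.236, 0.004], [-0.236, -0.972, 0.013], [0.001, -0.014, -1.0]]
force: [8.9, 27.8, 1.9]
opening: 0.004
```

The cover is against its stop: 28 N with no further motion. Next I back off, lift and move clear to look into the bay.

>>> arm_command([
  {"offset": [0, -0.04, 0], "turn": [0, 0, 0]},
  {"offset": [0, -0.1, -0.1], "turn": [0, 0, 0]},
  {"offset": [0, -0.1, -0.25], "turn": [0, 0, 0]},
  {"offset": [0, -0.1, -0.4], "turn": [0, 0, 0]},
  {"offset": [0, -0.1, -0.48], "turn": [0, 0, 0]},
])

```text
t: 5.87
ee_pos: [0.4932, 0.0107, 0.204]
orientation: [[0.974, -0.227, -0.002], [-0.227, -0.974, -0.002], [-0.001, 0.002, -1.0]]
force: [1.4, -0.2, -0.3]
opening: -0.003
```

>>> arm_command([
  {"offset": [0, 0.8, 0], "turn": [0, 0, 0]},
  {"offset": [0, 0.8, 0], "turn": [0, 0, 0]},
  {"offset": [0, 0.8, 0], "turn": [0, 0, 0]},
  {"offset": [0, 0.8, 0], "turn": [0, 0, 0]},
  {"offset": [0, 0.8, 0], "turn": [0, 0, 0]},
])

```text
t: 6.28
ee_pos: [0.4444, -0.1852, 0.2002]
orientation: [[0.974, -0.228, -0.007], [-0.228, -0.974, 0.001], [-0.007, 0.001, -1.0]]
force: [0.5, -0.6, 0.0]
opening: 0.0
```

```bash
python3 - <<'E'
from h import *
t=capture("top")[:,:,::-1];cv2.imwrite("pics/t2.png",t);cv2.imwrite("pics/s2.png",capture("scene")[:,:,::-1])
cv2.imwrite("pics/b2.png",cv2.resize(t[160:360,190:430],(720,600)));s=sense();print(s["t"],s["ee_pos"],s["force"],np.round(s["orientation"],3).tolist())
E
```

```text
6.3833 [ 0.44453977 -0.1872187   0.20030051] [-0.6083725  -0.39292811 -0.5864394 ] [[0.972, -0.234, -0.007], [-0.234, -0.972, -0.0], [-0.006, 0.002, -1.0]]
```

View pics/b2.png

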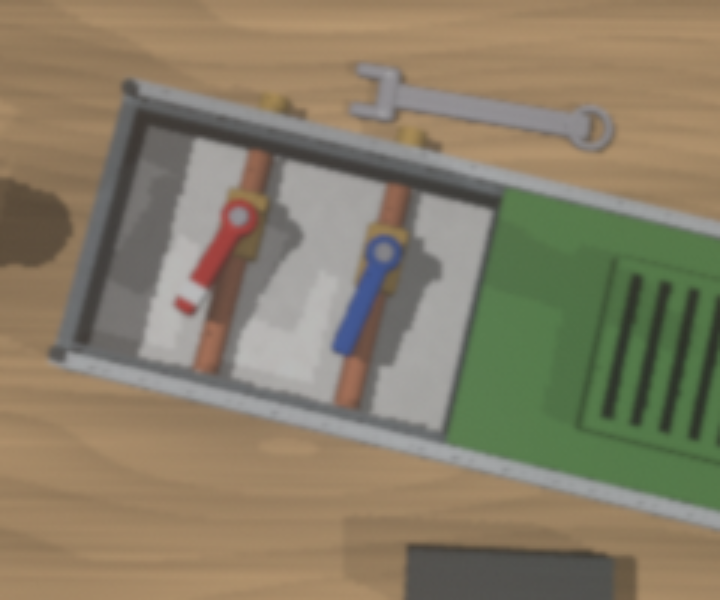

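The cover is off the bay, and its left edge runs from about (498,190) to (445,437) in the crop. The red handle is the left one: pivot (238,216), tip (185,304). The blue handle has its pivot at (383,252) and tip at (343,352).

```bash
cat >> h.py <<'E'
ctr=np.array([.5054,.0457]);yaw=-.2265
B=np.array([[np.cos(yaw),-np.sin(yaw)],[np.sin(yaw),np.cos(yaw)]])
def tobox(X): return (np.atleast_2d(X)[:,:2]-ctr)@B
def world(b): return np.atleast_2d(b)@B.T+ctr
E
python3 - <<'E'
from h import *
px=np.array([(238,216),(185,304),(383,252),(343,352)])/3+[190,160]
b=tobox(ray("top",px,.06));print(b.round(4).tolist())
for i in(0,2):
    d=b[i+1]-b[i];print("angle",np.arctan2(d[1],-d[0]),np.linalg.norm(d))
# colour-based check with centroids
im=cv2.imread("pics/t2.png");h=cv2.cvtColor(im,cv2.COLOR_BGR2HSV)
for n,m in(("red",cv2.inRange(h,(170,140,60),(180,255,255))|cv2.inRange(h,(0,190,90),(4,255,255))),("blue",cv2.inRange(h,(105,120,60),(125,255,255)))):
    p=np.argwhere(m[210:300,220:340])[:,::-1]+[220,210];q=tobox(ray("top",p,.06))
    _,_,a,_=cv2.fitLine(q.astype(np.float32),2,0,.01,.01).ravel(),0,0,0
    l=cv2.fitLine(q.astype(np.float32),2,0,.01,.01).ravel();print(n,len(p),q.mean(0).round(4),l.round(3),q.min(0).round(3),q.max(0).round(3))
s2=np.array([(498,190),(445,437)])/3+[190,160];print("cover edge",tobox(ray("top",s2,.071)).round(4).tolist())
E
```

```text
[[0.0246, 0.168], [-0.0377, 0.1863], [0.0245, 0.073], [-0.0431, 0.0824]]
angle 0.2862886301869144 0.06492057051792198
angle 0.13810682756960288 0.06823402282392965Traceback (most recent call last):
  File "<stdin>", line 10, in <module>
cv2.error: OpenCV(4.12.0) /io/opencv/modules/imgproc/src/linefit.cpp:50: error: (-215:Assertion failed) count > 0 in function 'fitLine2D_wods'
```

```bash
python3 - <<'E'
from h import *
s=sense();e=world([-.03,.135])[0];print(e,go([*e,.2]))
piv=np.array([.0246,.168])
for th in(.29,.5,.7,.9,1.1,1.3,1.45,1.571,1.65):
    u=np.array([-np.cos(th),np.sin(th)]);n=np.array([np.sin(th),np.cos(th)])
    c=piv+.045*u-(.007+.011*abs(n[0])+.014*abs(n[1]))*n
    d=(c-[-.03,.135])*[1,-1]/.25;print(th,c.round(4),d.round(3))
E
```

```text
[0.50648297 0.18398893] [-1.060e-01 -1.502e+00 -1.000e-03]
0.29 [-0.0253  0.1583] [ 0.019 -0.093]
0.5 [-0.0267  0.168 ] [ 0.013 -0.132]
0.7 [-0.0258  0.178 ] [ 0.017 -0.172]
0.9 [-0.0224  0.1881] [ 0.03  -0.213]
1.1 [-0.0164  0.1976] [ 0.054 -0.25 ]
1.3 [-0.008   0.2057] [ 0.088 -0.283]
1.45 [-0.0003  0.2103] [ 0.119 -0.301]
1.571 [0.0066 0.213 ] [ 0.146 -0.312]
1.65 [0.0091 0.2144] [ 0.157 -0.317]
```

>>> arm_command([
  {"offset": [-0.05, -0.75, 0], "turn": [0, 0, 0]},
  {"offset": [-0.05, -0.75, 0], "turn": [0, 0, 0]},
  {"offset": [-0.05, -0.75, 0], "turn": [0, 0, 0]},
  {"offset": [-0.05, -0.75, 0], "turn": [0, 0, 0]},
  {"offset": [-0.05, -0.75, 0], "turn": [0, 0, 0]},
])

```text
t: 6.8
ee_pos: [0.4764, 0.0057, 0.2003]
orientation: [[0.974, -0.226, -0.006], [-0.226, -0.974, 0.001], [-0.006, 0.0, -1.0]]
force: [-0.0, -0.9, 0.6]
opening: -0.003
```

>>> arm_command([
  {"offset": [-0.05, -0.75, 0], "turn": [0, 0, 0]},
  {"offset": [-0.05, -0.75, 0], "turn": [0, 0, 0]},
  {"offset": [-0.05, -0.75, 0], "turn": [0, 0, 0]},
  {"offset": [-0.05, -0.75, 0], "turn": [0, 0, 0]},
  {"offset": [-0.05, -0.75, 0], "turn": [0, 0, 0]},
])

```text
t: 7.22
ee_pos: [0.5074, 0.1911, 0.2004]
orientation: [[0.974, -0.225, -0.005], [-0.225, -0.974, -0.001], [-0.005, 0.002, -1.0]]
force: [0.6, -0.3, -0.3]
opening: 0.002
```

```bash
python3 - <<'E'
from h import *
capture("top");s=sense();e=world([-.03,.135])[0];print(s["ee_pos"],go([*e,.1]),np.round(s["orientation"],3).tolist())
E
```

```text
[0.50799535 0.19313705 0.20051396] [0.004 0.037 0.402] [[0.975, -0.224, -0.004], [-0.224, -0.975, 0.002], [-0.004, -0.001, -1.0]]
```

>>> arm_command([
  {"offset": [0.002, 0.037, 0.1], "turn": [0, 0, 0]},
  {"offset": [0.002, 0.037, 0.22], "turn": [0, 0, 0]},
  {"offset": [0.002, 0.037, 0.32], "turn": [0, 0, 0]},
  {"offset": [0.002, 0.037, 0.4], "turn": [0, 0, 0]},
  {"offset": [0.002, 0.037, 0.4], "turn": [0, 0, 0]},
])

```text
t: 7.68
ee_pos: [0.5012, 0.1763, 0.0959]
orientation: [[0.974, -0.228, -0.015], [-0.228, -0.974, -0.005], [-0.013, 0.008, -1.0]]
force: [-1.5, -0.9, 0.5]
opening: -0.003
```

```bash
python3 - <<'E'
from h import *
a=capture("scene")[190:360,240:450,::-1];cv2.imwrite("pics/a3.png",cv2.resize(a,(740,600)))
s=sense();e=world([-.03,.135])[0];print(s["ee_pos"],tobox(s["ee_pos"]),go([*e,.046]))
E
```

```text
[0.50328363 0.17690848 0.0982743 ] [[-0.03152758  0.12738193]] [ 0.008 -0.032  0.209]
```

View pics/a3.png

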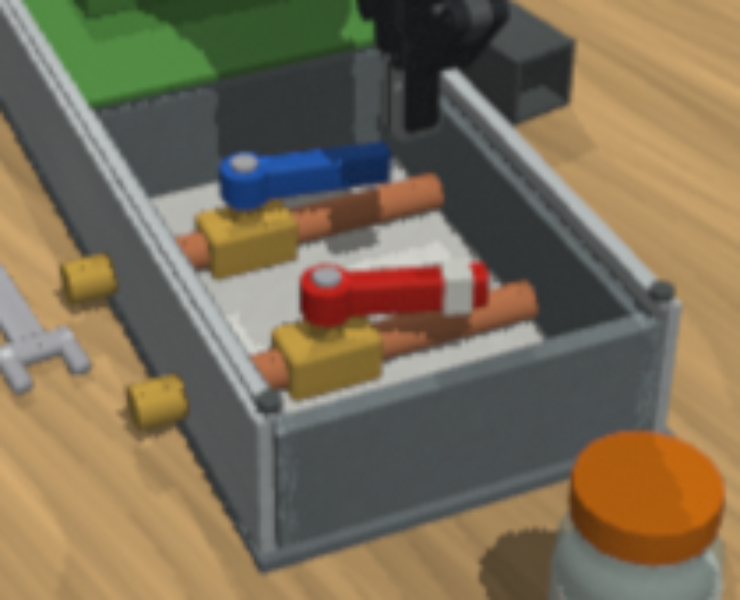

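The view shows both handles and the finger tip at about (420,130), above the gap. I shift 9 mm towards the middle of the gap, then descend.

>>> arm_command([
  {"offset": [0.006, -0.036, 0], "turn": [0, 0, 0]},
  {"offset": [0.006, -0.036, 0.03], "turn": [0, 0, 0]},
  {"offset": [0.006, -0.036, 0.08], "turn": [0, 0, 0]},
  {"offset": [0.006, -0.036, 0.12], "turn": [0, 0, 0]},
  {"offset": [0.006, -0.036, 0.12], "turn": [0, 0, 0]},
])

```text
t: 8.15
ee_pos: [0.5097, 0.1859, 0.0698]
orientation: [[0.974, -0.229, -0.004], [-0.229, -0.974, -0.001], [-0.004, 0.002, -1.0]]
force: [-0.1, -0.1, -0.0]
opening: 0.002
```

```bash
python3 - <<'E'
from h import *
capture("top");s=sense();e=world([-.03,.137])[0];print(s["t"],s["ee_pos"],tobox(s["ee_pos"]),go([*e,.046]),s["force"])
E
```

```text
8.2 [0.51009624 0.1859428  0.07047872] [[-0.0269178  0.1377154]] [-0.012  0.003  0.098] [ 0.13071516 -0.2543471  -0.93300973]
```

Centred in the gap (y about 138 mm, where the free band is about 105–160). I descend to 46 mm, then sweep along the arc.

>>> arm_command([
  {"offset": [-0.012, 0, 0.03], "turn": [0, 0, 0]},
  {"offset": [-0.012, 0, 0.06], "turn": [0, 0, 0]},
  {"offset": [-0.012, 0, 0.09], "turn": [0, 0, 0]},
  {"offset": [-0.012, 0, 0.098], "turn": [0, 0, 0]},
  {"offset": [-0.012, 0, 0.098], "turn": [0, 0, 0]},
])

```text
t: 8.62
ee_pos: [0.5079, 0.1868, 0.0464]
orientation: [[0.973, -0.229, -0.002], [-0.229, -0.973, -0.001], [-0.002, 0.001, -1.0]]
force: [-0.2, -0.4, 0.5]
opening: -0.002
```

>>> arm_command([
  {"offset": [0.015, -0.04, 0], "turn": [0, 0, 0]},
  {"offset": [0.019, -0.08, 0], "turn": [0, 0, 0]},
  {"offset": [0.013, -0.12, 0], "turn": [0, 0, 0]},
])

```text
t: 8.87
ee_pos: [0.5203, 0.2158, 0.0481]
orientation: [[0.974, -0.228, 0.002], [-0.228, -0.974, -0.001], [0.002, 0.001, -1.0]]
force: [0.5, -5.0, -0.4]
opening: -0.003
```

```bash
python3 - <<'E'
from h import *
s=sense();print(s["t"],s["ee_pos"],tobox(s["ee_pos"]),s["force"],np.array(s["force"])[:2]@B)
E
```

```text
8.8667 [0.5202584  0.21583937 0.04809674] [[-0.02372902  0.16913046]] [ 0.48650401 -5.01233902 -0.39718524] [ 1.59969036 -4.77506224]
```

>>> arm_command([
  {"offset": [-0.006, -0.036, 0], "turn": [0, 0, 0]},
  {"offset": [0.005, -0.076, 0], "turn": [0, 0, 0]},
  {"offset": [0.029, -0.114, 0], "turn": [0, 0, 0]},
  {"offset": [0.063, -0.147, 0], "turn": [0, 0, 0]},
])

```text
t: 9.2
ee_pos: [0.5406, 0.2485, 0.0469]
orientation: [[0.974, -0.227, -0.004], [-0.227, -0.974, -0.002], [-0.004, 0.003, -1.0]]
force: [-3.3, -3.5, -0.7]
opening: 0.002
```

```bash
python3 - <<'E'
from h import *
s=sense();print(s["t"],s["ee_pos"],tobox(s["ee_pos"]),np.array(s["force"])[:2]@B)
E
```

```text
9.2 [0.54063488 0.24854983 0.04686225] [[-0.01121872  0.20558135]] [-2.45048517 -4.12970424]
```

>>> arm_command([
  {"offset": [0.02, -0.01, 0], "turn": [0, 0, 0]},
  {"offset": [0.04, -0.02, 0], "turn": [0, 0, 0]},
  {"offset": [0.055, -0.025, 0], "turn": [0, 0, 0]},
  {"offset": [0.065, -0.025, 0], "turn": [0, 0, 0]},
])

```text
t: 9.53
ee_pos: [0.5596, 0.251, 0.0471]
orientation: [[0.973, -0.229, -0.001], [-0.229, -0.973, 0.001], [-0.001, -0.001, -1.0]]
force: [-3.4, 2.4, -0.7]
opening: 0.003
```

```bash
python3 - <<'E'
from h import *
s=sense();print(s["t"],s["ee_pos"],tobox(s["ee_pos"]),np.array(s["force"])[:2]@B)
E
```

```text
9.5333 [0.55958674 0.25100661 0.04711711] [[0.00669736 0.21223137]] [-3.7996466   1.55575246]
```

Still light force (about 4 N). I keep pushing along +x in small steps until the stop.

>>> arm_command([
  {"offset": [0.008, 0, 0], "turn": [0, 0, 0]},
  {"offset": [0.012, 0, 0], "turn": [0, 0, 0]},
])

```text
t: 9.7
ee_pos: [0.5606, 0.2508, 0.0472]
orientation: [[0.973, -0.231, -0.005], [-0.231, -0.973, 0.002], [-0.005, -0.001, -1.0]]
force: [-8.5, 5.6, 1.0]
opening: 0.0
```

>>> arm_command([
  {"offset": [0.008, 0, 0], "turn": [0, 0, 0]},
  {"offset": [0.012, 0, 0], "turn": [0, 0, 0]},
])

```text
t: 9.87
ee_pos: [0.5607, 0.2507, 0.0472]
orientation: [[0.973, -0.231, -0.011], [-0.231, -0.973, 0.003], [-0.011, -0.0, -1.0]]
force: [-13.6, 7.3, 6.8]
opening: -0.003
```

The handle is at its stop: the force rises to about 15 N with no motion. Next I retreat along -x, lift and look.

>>> arm_command([
  {"offset": [-0.03, 0, 0], "turn": [0, 0, 0]},
  {"offset": [-0.08, 0, 0], "turn": [0, 0, 0]},
  {"offset": [-0.12, 0, 0], "turn": [0, 0, 0]},
  {"offset": [-0.12, 0, -0.06], "turn": [0, 0, 0]},
  {"offset": [-0.12, 0, -0.2], "turn": [0, 0, 0]},
])

```text
t: 10.28
ee_pos: [0.5313, 0.2539, 0.0932]
orientation: [[0.974, -0.228, -0.009], [-0.228, -0.974, -0.004], [-0.008, 0.006, -1.0]]
force: [0.6, -0.2, 0.1]
opening: -0.001
```

>>> arm_command([
  {"offset": [0, 0, -0.15], "turn": [0, 0, 0]},
  {"offset": [0, 0, -0.3], "turn": [0, 0, 0]},
  {"offset": [0, 0, -0.45], "turn": [0, 0, 0]},
  {"offset": [0, 0, -0.5], "turn": [0, 0, 0]},
  {"offset": [0, 0, -0.5], "turn": [0, 0, 0]},
])

```text
t: 10.7
ee_pos: [0.5399, 0.2569, 0.2287]
orientation: [[0.973, -0.229, 0.012], [-0.229, -0.973, 0.004], [0.011, -0.007, -1.0]]
force: [1.2, 0.5, -1.1]
opening: 0.001
```

>>> arm_command([
  {"offset": [-0.3, 0.7, 0], "turn": [0, 0, 0]},
  {"offset": [-0.3, 0.7, 0], "turn": [0, 0, 0]},
  {"offset": [-0.3, 0.7, 0], "turn": [0, 0, 0]},
  {"offset": [-0.3, 0.7, 0], "turn": [0, 0, 0]},
  {"offset": [-0.3, 0.7, 0], "turn": [0, 0, 0]},
])

```text
t: 11.12
ee_pos: [0.4187, 0.0998, 0.2196]
orientation: [[0.973, -0.229, -0.006], [-0.229, -0.973, -0.002], [-0.005, 0.003, -1.0]]
force: [-0.2, -0.3, 0.8]
opening: -0.0
```

>>> arm_command([
  {"offset": [-0.1, 0.75, 0], "turn": [0, 0, 0]},
  {"offset": [-0.1, 0.75, 0], "turn": [0, 0, 0]},
  {"offset": [-0.1, 0.75, 0], "turn": [0, 0, 0]},
  {"offset": [-0.1, 0.75, 0], "turn": [0, 0, 0]},
  {"offset": [-0.1, 0.75, 0], "turn": [0, 0, 0]},
])

```text
t: 11.53
ee_pos: [0.3531, -0.0767, 0.2206]
orientation: [[0.973, -0.23, -0.003], [-0.23, -0.973, -0.001], [-0.002, 0.002, -1.0]]
force: [1.1, 0.5, 0.4]
opening: 0.0
```

```bash
python3 - <<'E'
from h import *
t=capture("top")[:,:,::-1];cv2.imwrite("pics/t4.png",t);cv2.imwrite("pics/s4.png",capture("scene")[:,:,::-1])
cv2.imwrite("pics/b4.png",cv2.resize(t[160:360,190:430],(720,600),interpolation=cv2.INTER_CUBIC));s=sense();print(s["t"],s["ee_pos"],s["force"])
E
```

```text
11.6333 [ 0.35377589 -0.07658768  0.22076317] [ 0.11270388  0.81199945 -0.13154028]
```

View pics/b4.png

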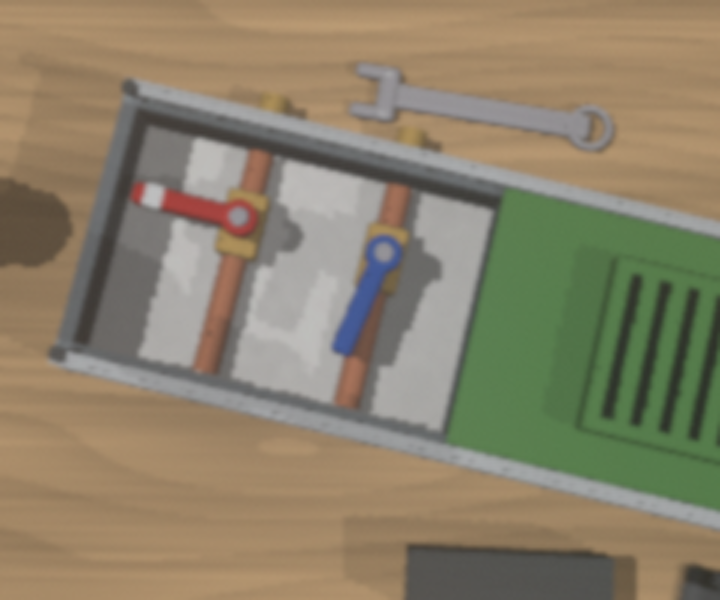

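View pics/s4.png

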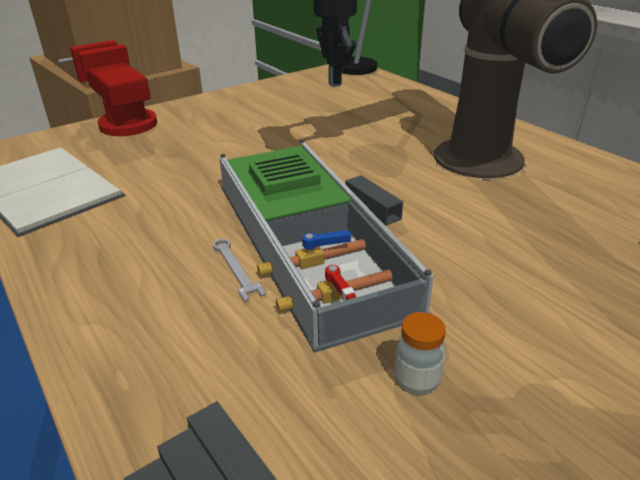

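The red handle now lies along the box's +y: pivot (238,216), tip (137,192), a 13.4° slope against the box's 13°. The blue handle, wrench, offcut and jar are where they were, and the cover edge is unchanged at (498,190)–(445,437). The arm is clear, so I hand in.

```bash
python3 -c "
from plant import *
print(close_job(), sense()['t'])"
```

```text
the job is handed in; nothing more can be done
the job is handed in; nothing more can be done
```

The cover is fully aside and the red handle is shut, and I handed the job in at about 11.6 s of robot time.

- **Cover:** I pushed its block with closed fingers along the box's -y. At the end the force rose from about 4 N to 29 N with no further motion, so it is at its stop. The picture before hand-in showed its edge where it was after that push.
- **Red handle:** I swept it round from about 0.29 rad, pushing at 45 mm from its axis. It stopped with about 15 N and no further motion. The last top view shows it square across its pipe, within about 0.5° of the box's y axis.
- **Everything else:** By eye, the blue handle, jar, wrench and offcut look the same in the before and after pictures. At hand-in the arm was lifted clear, with wrist force under 1 N.

**Checks that failed or disagreed:**
- My box frame was about 3 mm off along y compared with the stated valve positions. I worked from the measured pivots instead.
- One colour-mask check stopped with an error and I didn't repeat it. The handle angles rest on points picked by hand in the pictures.

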